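# Put the dough cutters back in order of size

### The arm

A 6-joint arm with a two-finger parallel gripper is mounted at the origin on the work surface. World frame = base frame: x ahead of the robot, y to its left, z up, the work surface at z = 0. Lengths are in m, angles in rad, forces in N, time in s.
With the tool pointing down it reaches from about 0.35 to 0.975 m from the base axis. Payload 4.9 kg.
Tool frame: the origin (TCP) lies on the mounting face of the last link; the fingertips stand 173 mm ahead of it and the grasp point (between the pads) lies ctrl.pinch_z ahead of it (ctrl.pinch_z is the distance from the TCP to the grasp point, in m); z points along the fingers, y is the line along which they close (so a half turn about z gives the same grasp; the last joint's range is limited). The gripper opens to 85 mm and grips with 20 to 120 N. Pads are 22 mm wide; open, the fingers measure 114 mm over their backs; the gripper's body (76 mm by 85 mm) begins 54 mm behind the grasp point. The pads swing forward as they close: fully open they stand 13 mm farther back than shut.
Start: joints at [-1.455, 0.053, 1.613, -0, 1.476, -0.119], TCP at [0.145, -0.608, 0.405] pointing down, gripper open.
Joint ranges: [-3.01, 3.01], [-1.01, 2.22], [0.06, 2.58], [-1.02, 4.17], [0.09, 2.62], [-3.14, 3.14]. Speed limits (rad/s): [2.57, 2.57, 3.14, 3.14, 3.14, 3.14].

### API

Orientations are given as a rotation vector (axis times angle).
In Python, from station import telemetry, eyes, ctrl gives the robot as it stands.
- The arm moves only by the tool apply_moves, never from a script. Its argument "plan" is a list of rows, each a list of 5 numbers: the finger opening in m, from 0 to 0.0854, then the shift along the tool's x, y, z in m, then the turn about the tool's z in rad. In form: [[jaw, x, y, z, roll], ...]. A call has 1 to 12 rows; each row is the pose to reach, as a shift and turn from the pose commanded when the call began, along the tool's axes at that moment; what a row does not reach only later rows make up. A row lasts 1/12 s, in which the tool goes at most 41.7 mm and 7.16 degrees, less where a joint would pass 70% of its speed; a pose out of reach is approached as far as the arm can. A call with a gripper value outside its range is refused whole. The fingers move at their own pace and stop on an object; "newtons" is the grip in N (left out, the last holds). Time passes only in rows, so rows that repeat a pose let the fingers close. It gives the time, the measured TCP pose, the force, the opening and the grip force at its end, in the units of the state.
- telemetry.get_obs(): the state, without advancing time (a new reading comes with each control period).
- eyes.get_image(name): name is "side" or "top"; returns a dict with "img" (420x560x3 uint8, blue, green, red), "range_z" (420x560 float32, m along the optical axis (not along the pixel's ray), 0 where there is no reading), "K" (3x3 intrinsics, pixels), "pose" (4x4, takes a point from camera to world coordinates). Camera axes: x right, y down, z forward; pixel columns grow to the right and rows downward; lengths in m; the calibration is good to about 2 mm. A picture is of the moment at which its call begins.
- ctrl.finish_job(): hands the job in; it is judged then, once.
Trained networks look in a picture, given as the dict that the camera call returned (one of the last four; its "shot" number tells which), for a name from the list of things; names that differ only in an ending like _2 or _b are one class to them, and where a whole thing is asked for, a point or a joint stands for the part that bears it (a point fixed in the world has none). Each returns a list of dicts, best first, with "confidence" (0 to 1); they miss things now and then, are a little off and sometimes report something else, mostly with a low value. They report only what shows in the picture. A call takes as long as a camera call.
- eyes.search_frame(thing, picture): "box" ([left, top, right, bottom] in pixels, round what is visible of it).
- eyes.outline_of(thing, picture): "region" (420x560 bool, what is visible of it) and "box" ([left, top, right, bottom] in pixels, round what is visible of it).
- eyes.tip_of(thing, picture): "point" ([column, row] in pixels: a listed point, or the origin of a listed thing).
The state is a dict: "t": time; "q": joint angles; "dq": joint speeds; "effort": joint torques, N m; "tool_pos": TCP position; "tool_rot": TCP orientation; "contact_force": force on the tool from outside, world axes, zero at the start; "wrist_torque": the same for the moment, N m; "opening": finger opening in m; "grip_force": force on a finger pad.
Only numpy, scipy, OpenCV 4.12 (cv2) and the standard library are available. Lean on these libraries where they do the work, as an engineer would, in place of code of your own. Each camera call takes 0.05 s, during which the arm holds its last target. There are 200 camera calls.

### The job

Put the four round dough cutters away on the white board in order of size: the smallest on the red mark, then growing mark by mark along the row, up to the largest on the grey mark at the far end from the red one. Stand each one upright and centred on its mark without tipping any over, and leave the flour shaker and the timer where they are.

Things in the scene. Friction and masses are not known exactly. Their poses are not given: they have to be found in the camera images.
- cutter_42_center (a point): the smallest of the four round dough cutters: an upright steel drum 42 mm across and 34 mm high, with a blue plastic grip standing on its middle (round post, 24 mm across, from 34 to 85 mm above the underside). This point is on its axis half-way up, 42.5 mm above the underside and 42.5 mm below the top of the grip; z is its upward axis, and it is round, so yaw does not matter. Mass about 100 g, +-30 %
- cutter_54_center (a point): the second smallest of the four round dough cutters: an upright steel drum 54 mm across and 34 mm high, with a blue plastic grip standing on its middle (round post, 24 mm across, from 34 to 85 mm above the underside). This point is on its axis half-way up, 42.5 mm above the underside and 42.5 mm below the top of the grip; z is its upward axis, and it is round, so yaw does not matter. Mass about 140 g, +-30 %
- cutter_66_center (a point): the second largest of the four round dough cutters: an upright steel drum 66 mm across and 34 mm high, with a blue plastic grip standing on its middle (round post, 24 mm across, from 34 to 85 mm above the underside). This point is on its axis half-way up, 42.5 mm above the underside and 42.5 mm below the top of the grip; z is its upward axis, and it is round, so yaw does not matter. Mass about 180 g, +-30 %
- cutter_78_center (a point): the largest of the four round dough cutters: an upright steel drum 78 mm across and 34 mm high, with a blue plastic grip standing on its middle (round post, 24 mm across, from 34 to 85 mm above the underside). This point is on its axis half-way up, 42.5 mm above the underside and 42.5 mm below the top of the grip; z is its upward axis, and it is round, so yaw does not matter. Mass about 220 g, +-30 %
- mark_red: the red mark, at one end of the row (either end): a fixed disc 86 mm across and 3 mm thick on a fixed white plastic board (125 mm x 400 mm, 12 mm thick) that lies on the bench. Four such discs stand in one straight row along the board, 95 mm from centre to centre. Origin at the centre of its underside; its top face, on which the cutter stands, is 3 mm higher, 15 mm above the bench
- mark_mid_a: a grey mark, one of the two in the middle of the row; which of the two is next to the red mark varies and is seen from their places. Same disc as the red one, same origin
- mark_mid_b: the other of the two grey marks in the middle of the row, same disc and origin
- mark_end: the grey mark at the end of the row opposite to the red one, same disc and origin
- shaker_center (a point): bystander: aluminium flour shaker standing at the left of the work (+y), 72 mm across and 118 mm high; this point is on its axis half-way up
- timer_center (a point): bystander: yellow kitchen timer, a 72 mm disc with a white dial, 46 mm high, lying at the right of the work (-y); this point is on its axis 20 mm above the underside

How it is judged:
By the outcome, as a careful person would: the job done as asked, in the order asked, and still so for the second after the job is handed in, with the robot touching nothing.
It also fails if it takes over 99 s, if anything falls off the work surface, if the arm or the gripper's body presses on something with over 40 N, if the wrist force passes 120 N, or if a joint passes its speed limit or range.

## Working session

There is one attempt and no reset: what is moved stays moved. The work goes in short steps, Python scripts to look and compute and a tool call to move; the robot and the scene stay as the last step left them, time stands still between calls to the robot, and variables do not carry over. Pictures are saved under pics/ and viewed, at most 14 in all, crops included, and the job is handed in when it is done.

Besides the shell and the picture viewer there is one more tool, called after ">>>" as name(argument=value, ...) on one line, values as JSON. apply_moves: Moves the arm, as the interface text tells. Its arguments: {"type":"object","properties":{"plan":{"type":"array","items":{"type":"array","items":{"type":"number"}}},"newtons":{"type":"number"}},"required":["plan"]}

```bash
mkdir -p pics; ls; cat > h.py <<'E'
import numpy as np, cv2
from station import telemetry, eyes, ctrl
def world(p,uv,z):  # depth
    K=p["K"];c=np.array([(uv[0]-K[0,2])/K[0,0],(uv[1]-K[1,2])/K[1,1],1])*z
    return (p["pose"]@np.r_[c,1])[:3]
def onplane(p,uv,h):
    a=p["pose"][:3,3];b=world(p,uv,1.0)-a
    return a+b*(h-a[2])/b[2]
E
python3 - <<'E'
from h import *
o=telemetry.get_obs();print({k:np.round(v,3) for k,v in o.items()},ctrl.pinch_z)
for n in("top","side"):
    p=eyes.get_image(n);cv2.imwrite(f"pics/{n}0.png",p["img"]);print(n,p["pose"].round(3).tolist(),p["K"][0,0])
    for t,h in [("cutter_42_center",.0425),("cutter_54_center",.0425),("cutter_66_center",.0425),("cutter_78_center",.0425),("mark_red",.012),("mark_mid_a",.012),("mark_end",.012),("shaker_center",.059),("timer_center",.02)]:
        for d in eyes.tip_of(t,p)[:4]: print(t,round(d["confidence"],2),np.round(d["point"]),onplane(p,d["point"],h).round(3))
E
```

```text
pics
{'t': np.float64(0.0), 'q': array([-1.455,  0.053,  1.614,  0.   ,  1.476, -0.119]), 'dq': array([ 0.   ,  0.001, -0.001, -0.002,  0.001, -0.002]), 'effort': array([ 0.0000e+00, -3.9368e+01, -3.7018e+01, -0.0000e+00,  7.0000e-03,
       -0.0000e+00]), 'tool_pos': array([ 0.145, -0.608,  0.403]), 'tool_rot': array([-3.118, -0.368, -0.   ]), 'contact_force': array([-0.65 ,  0.61 ,  0.698]), 'wrist_torque': array([ 0.013, -0.044,  0.017]), 'grip_force': np.float64(0.0), 'opening': np.float64(0.086)} 0.1547
top [[0.022, -0.997, 0.074, 0.458], [-1.0, -0.023, -0.01, 0.011], [0.012, -0.074, -0.997, 1.129], [0.0, 0.0, 0.0, 1.0]] 448.3149490847398
cutter_42_center 0.53 [251. 250.] [0.451 0.075 0.042]
cutter_54_center 0.61 [366. 244.] [ 0.471 -0.203  0.042]
cutter_66_center 0.96 [300. 248.] [ 0.458 -0.043  0.042]
cutter_78_center 0.72 [194. 243.] [0.464 0.211 0.042]
mark_red 0.79 [218. 176.] [0.634 0.163 0.012]
mark_mid_a 0.72 [294. 169.] [ 0.655 -0.027  0.012]
mark_mid_a 0.6 [256. 170.] [0.651 0.069 0.012]
mark_end 0.81 [332. 163.] [ 0.673 -0.122  0.012]
shaker_center 0.6 [112. 209.] [0.541 0.407 0.059]
timer_center 0.9 [439. 224.] [ 0.525 -0.39   0.02 ]
side [[-0.844, -0.295, 0.448, 0.044], [-0.536, 0.448, -0.716, 0.817], [0.01, -0.844, -0.536, 0.683], [0.0, 0.0, 0.0, 1.0]] 477.1317539758915
cutter_42_center 0.95 [300. 258.] [0.452 0.072 0.042]
cutter_54_center 0.72 [346. 204.] [ 0.468 -0.196  0.042]
cutter_66_center 0.94 [320. 230.] [ 0.467 -0.051  0.042]
cutter_78_center 0.78 [259. 285.] [0.474 0.199 0.042]
mark_red 0.65 [208. 262.] [0.639 0.167 0.012]
mark_mid_a 0.85 [232. 239.] [0.648 0.061 0.012]
mark_mid_a 0.68 [251. 220.] [ 0.659 -0.033  0.012]
mark_end 0.87 [267. 205.] [ 0.669 -0.122  0.012]
shaker_center 0.89 [166. 324.] [0.543 0.394 0.059]
timer_center 0.84 [353. 176.] [ 0.535 -0.395  0.02 ]
timer_center 0.35 [345. 203.] [ 0.487 -0.235  0.02 ]
```

View pics/top0.png

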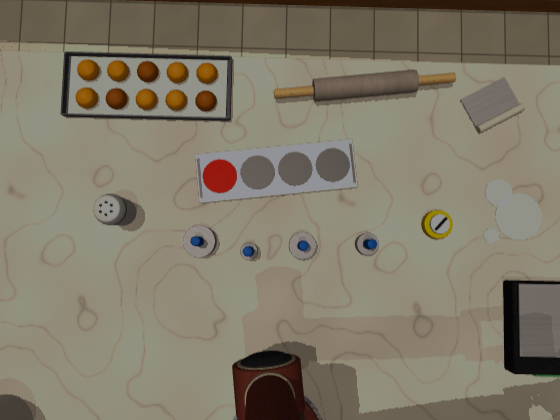

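View pics/side0.png

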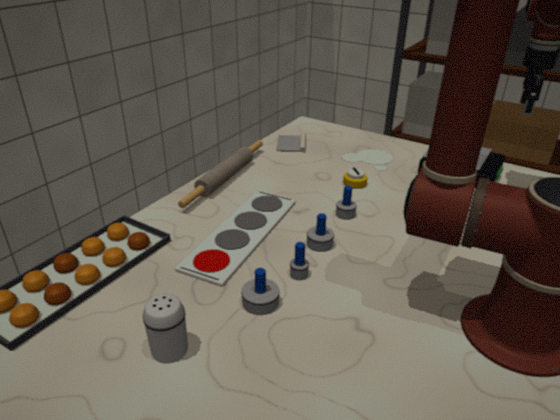

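```bash
cat >> h.py <<'E'
def posts(p,h0=.055,h1=.09,seeds=None):
    "centre of blue grip tops from depth+colour: list of (xyz)"
    K=p["K"];v,u=np.mgrid[:420,:560];z=p["range_z"]
    c=np.stack([(u-K[0,2])/K[0,0]*z,(v-K[1,2])/K[1,1]*z,z,np.ones_like(z)],-1)@p["pose"].T
    c=c[...,:3]; b=p["img"].astype(int)
    return c,b
E
python3 - <<'E'
from h import *
p=eyes.get_image("top");w,b=posts(p)
blue=(b[...,0]-b[...,2]>50)&(p["range_z"]>0)
m=(blue&(w[...,2]>.03)).astype(np.uint8)
n,l,s,c=cv2.connectedComponentsWithStats(m)
for i in range(1,n):
    if s[i,4]>20:
        P=w[l==i];zt=np.percentile(P[:,2],90);T=P[P[:,2]>zt-.006]
        bb=[T.min(0)[:2],T.max(0)[:2]]
        print("post",s[i,4],zt.round(4),T.mean(0).round(4),np.mean(bb,0).round(4),np.ptp(bb,axis=0).round(3))
# discs: red and grey on white board
hsv=cv2.cvtColor(p["img"],cv2.COLOR_BGR2HSV)
for t in("mark_red","mark_mid_a","mark_end"):
    for d in eyes.outline_of(t,p)[:2]:
        r=d["region"].astype(np.uint8);cs=max(cv2.findContours(r,0,1)[0],key=cv2.contourArea)
        e=cv2.fitEllipse(cs);print(t,round(d["confidence"],2),np.round(e[0],1),np.round(e[1],1),onplane(p,e[0],.015).round(4), np.median(w[d["region"]],0).round(4))
for t in("cutter_42_center","cutter_54_center","cutter_66_center","cutter_78_center"):
    for d in eyes.search_frame(t,p)[:2]:print(t,round(d["confidence"],2),np.round(d["box"],1))
E
```

```text
post 70 0.0877 [0.469  0.202  0.0855] [0.4683 0.2023] [0.019 0.019]
post 71 0.0875 [ 0.4715 -0.2086  0.0852] [ 0.4714 -0.2085] [0.021 0.02 ]
post 69 0.0882 [ 0.4642 -0.0491  0.0858] [ 0.4644 -0.0487] [0.019 0.019]
post 72 0.0879 [0.4475 0.0803 0.0856] [0.4477 0.0798] [0.019 0.021]
mark_red 0.67 [332.2 164.1] [32. 33.] [ 0.6696 -0.1224  0.015 ] [ 0.6691 -0.1221  0.0155]
mark_mid_a 0.8 [256.9 171.3] [33.5 34.1] [0.6468 0.0664 0.015 ] [0.6465 0.0661 0.0156]
mark_mid_a 0.58 [294.7 167.7] [31.2 32.9] [ 0.6581 -0.0282  0.015 ] [ 0.6577 -0.0283  0.0156]
mark_end 0.79 [332.2 164. ] [32.7 33.7] [ 0.6697 -0.1225  0.015 ] [ 0.6698 -0.1222  0.0155]
cutter_42_center 0.57 [239.7 239.9 261.4 260.5]
cutter_54_center 0.98 [355.7 234.  378.9 252.4]
cutter_66_center 0.93 [286.7 233.5 314.6 257.2]
cutter_66_center 0.15 [353.2 234.6 378.4 255.5]
cutter_78_center 0.67 [180.  227.8 218.2 256.6]
```

The top view shows the red mark at (220,176) and grey marks at (257,171), (295,168) and (332,164). The cutters, left to right, are 78 at (200,241), 42 at (249,251), 66 at (303,245) and 54 at (368,244). The side view shows the same layout. Extrapolating the row puts the red mark at about (0.635, 0.161).

```bash
cat >> h.py <<'E'
from scipy.spatial.transform import Rotation as R
def to(*P):
    "tool-axis shifts from measured TCP to world TCP targets"
    o=telemetry.get_obs();A=R.from_rotvec(o["tool_rot"]).as_matrix()
    print("t",round(float(o["t"]),2),"tcp",o["tool_pos"].round(4),"rot",o["tool_rot"].round(3),"open",round(float(o["opening"]),4),"grip",round(float(o["grip_force"]),1),"F",o["contact_force"].round(1))
    for q in P: print(q,"->",(A.T@(np.array(q)-o["tool_pos"])).round(4))
E
python3 -c "
from h import *
to((.4714,-.2085,.31),(.4714,-.2085,.219))"
```

```text
t 1.4 tcp [ 0.1454 -0.6078  0.4047] rot [-3.12  -0.368 -0.   ] open 0.0857 grip 0.0 F [-0.  -0.7 -0.2]
(0.4714, -0.2085, 0.31) -> [ 0.41   -0.3125  0.0947]
(0.4714, -0.2085, 0.219) -> [ 0.41   -0.3125  0.1857]
```

>>> apply_moves(plan=[[0.06,0.03,-0.023,0.01,0],[0.06,0.06,-0.046,0.02,0],[0.06,0.09,-0.069,0.03,0],[0.06,0.12,-0.092,0.04,0],[0.06,0.15,-0.115,0.05,0],[0.06,0.18,-0.138,0.06,0],[0.06,0.21,-0.161,0.07,0],[0.06,0.24,-0.184,0.08,0],[0.06,0.27,-0.207,0.09,0],[0.06,0.3,-0.23,0.09,0],[0.06,0.33,-0.253,0.09,0],[0.06,0.36,-0.275,0.09,0]], newtons=50)

```text
t: 2.4
tool_pos: [0.4323, -0.2548, 0.3147]
tool_rot: [3.12, 0.368, 0.0]
contact_force: [-0.5, -1.7, -0.8]
opening: 0.0602
grip_force: 0.0
```

```bash
python3 -c "
from h import *
to((.4714,-.2085,.31),(.4714,-.2085,.219))"
```

```text
t 2.4 tcp [ 0.4323 -0.2548  0.3147] rot [3.12  0.368 0.   ] open 0.0602 grip 0.0 F [-0.5 -1.7 -0.8]
(0.4714, -0.2085, 0.31) -> [ 0.0488 -0.036   0.0047]
(0.4714, -0.2085, 0.219) -> [ 0.0488 -0.036   0.0957]
```

>>> apply_moves(plan=[[0.06,0.03,-0.022,0,0],[0.06,0.05,-0.0375,0,0],[0.06,0.05,-0.0375,0.03,0],[0.06,0.05,-0.0375,0.06,0],[0.06,0.05,-0.0375,0.085,0],[0.06,0.05,-0.0375,0.0955,0],[0.06,0.05,-0.0375,0.0955,0],[0.01,0.05,-0.0375,0.0955,0],[0.01,0.05,-0.0375,0.0955,0],[0.01,0.05,-0.0375,0.0955,0],[0.01,0.05,-0.0375,0.0955,0],[0.01,0.05,-0.0375,0.0955,0]], newtons=50)

```text
t: 3.4
tool_pos: [0.4724, -0.2093, 0.2216]
tool_rot: [3.117, 0.367, 0.005]
contact_force: [-1.0, -1.5, 5.7]
opening: 0.0228
grip_force: 49.1
```

```bash
cat >> h.py <<'E'
def bl(p):
    w,b=posts(p);m=((b[...,0]-b[...,2]>50)&(w[...,2]>.03)&(p["range_z"]>0)).astype(np.uint8)
    n,l,s,c=cv2.connectedComponentsWithStats(m)
    for i in range(1,n):
        if s[i,4]>15:
            P=w[l==i];zt=np.percentile(P[:,2],90);T=P[P[:,2]>zt-.006]
            print("post",s[i,4],zt.round(4),T.mean(0).round(4))
M=dict(end=(.6697,-.1224),b=(.6582,-.0280),a=(.6467,.0664),red=(.6352,.1609))
E
python3 - <<'E'
from h import *
to((.4714,-.2085,.35),(*M['a'],.35))
p=eyes.get_image("side");cv2.imwrite("pics/g1.png",cv2.resize(p["img"][100:310,150:430],None,fx=2,fy=2))
E
```

```text
t 3.4 tcp [ 0.4724 -0.2093  0.2216] rot [3.117 0.367 0.005] open 0.0228 grip 49.1 F [-1.  -1.5  5.7]
(0.4714, -0.2085, 0.35) -> [-0.0004 -0.0006 -0.1285]
(0.6467, 0.0664, 0.35) -> [ 0.234  -0.2272 -0.1285]
```

View pics/g1.png

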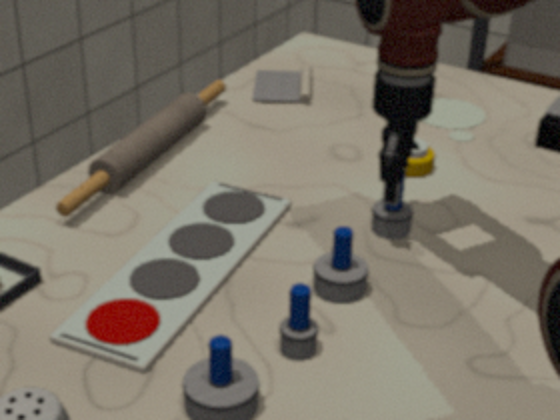

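>>> apply_moves(plan=[[0.01,0,0,-0.01,0],[0.01,0,0,-0.03,0],[0.01,0,0,-0.06,0],[0.01,0,0,-0.09,0],[0.01,0.01,-0.01,-0.115,0],[0.01,0.03,-0.03,-0.13,0],[0.01,0.055,-0.055,-0.13,0],[0.01,0.08,-0.08,-0.13,0],[0.01,0.105,-0.105,-0.13,0],[0.01,0.13,-0.128,-0.13,0],[0.01,0.155,-0.15,-0.13,0],[0.01,0.18,-0.174,-0.13,0]])

```text
t: 4.45
tool_pos: [0.6064, 0.0041, 0.3493]
tool_rot: [-3.12, -0.368, 0.001]
contact_force: [0.9, -0.6, -1.2]
opening: 0.0231
grip_force: 49.2
```

>>> apply_moves(plan=[[0.01,0.02,-0.02,0,0],[0.01,0.038,-0.037,0,0],[0.01,0.05,-0.048,0,0],[0.01,0.0544,-0.0526,0,0],[0.01,0.0544,-0.0526,0,0],[0.01,0.0544,-0.0526,0.02,0],[0.01,0.0544,-0.0526,0.05,0],[0.01,0.0544,-0.0526,0.075,0],[0.01,0.0544,-0.0526,0.09,0],[0.01,0.0544,-0.0526,0.097,0],[0.01,0.0544,-0.0526,0.097,0],[0.01,0.0544,-0.0526,0.097,0]])

```text
t: 5.45
tool_pos: [0.6469, 0.0659, 0.2531]
tool_rot: [3.12, 0.367, 0.001]
contact_force: [0.1, -0.4, -1.9]
opening: 0.023
grip_force: 49.2
```

```bash
python3 - <<'E'
from h import *
to((*M['a'],.237))
p=eyes.get_image("side");cv2.imwrite("pics/g2.png",cv2.resize(p["img"][140:350,150:430],None,fx=2,fy=2))
E
```

```text
t 5.45 tcp [0.6469 0.0659 0.2531] rot [3.12e+00 3.67e-01 1.00e-03] open 0.023 grip 49.2 F [ 0.1 -0.4 -1.9]
(0.6467, 0.0664, 0.237) -> [-0.0001 -0.0005  0.0161]
```

View pics/g2.png

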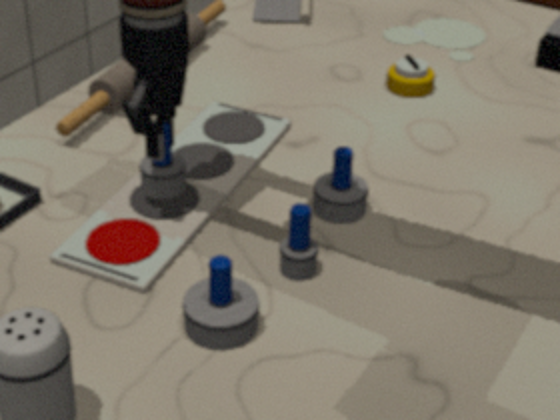

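The 54 cutter hangs upright over the grey mark beside red, at about (163,185) in the crop. I'll lower it and release.

>>> apply_moves(plan=[[0.01,0,0,0.006,0],[0.01,0,0,0.012,0],[0.01,0,0,0.015,0],[0.01,0,0,0.0165,0],[0.01,0,0,0.0165,0],[0.01,0,0,0.0165,0]])

```text
t: 6.0
tool_pos: [0.6469, 0.0665, 0.2366]
tool_rot: [3.12, 0.368, 0.001]
contact_force: [-2.4, -0.9, 4.6]
opening: 0.0229
grip_force: 49.5
```

>>> apply_moves(plan=[[0.03,0,0,0,0],[0.045,0,0,0,0],[0.06,0,0,0,0],[0.06,0,0,0,0],[0.06,0,0,-0.02,0],[0.06,0,0,-0.05,0],[0.06,0,0,-0.08,0],[0.06,-0.02,0,-0.1,0],[0.06,-0.05,0,-0.1,0],[0.06,-0.09,0,-0.1,0],[0.06,-0.13,0,-0.1,0],[0.06,-0.16,0,-0.1,0]])

```text
t: 7.0
tool_pos: [0.4888, 0.0289, 0.3351]
tool_rot: [-3.12, -0.368, 0.002]
contact_force: [-0.2, -0.3, 0.2]
opening: 0.0598
grip_force: 0.0
```

```bash
python3 - <<'E'
from h import *
to((.4476,.0800,.31),(.4476,.0800,.2185),(.4643,-.0489,.31),(.469,.2022,.31))
bl(eyes.get_image("top"))
E
```

```text
t 7.0 tcp [0.4888 0.0289 0.3351] rot [-3.12e+00 -3.68e-01  2.00e-03] open 0.0598 grip 0.0 F [-0.2 -0.3  0.2]
(0.4476, 0.08, 0.31) -> [-0.0282 -0.0593  0.0251]
(0.4476, 0.08, 0.2185) -> [-0.0281 -0.0592  0.1166]
(0.4643, -0.0489, 0.31) -> [-0.0419  0.07    0.0251]
(0.469, 0.2022, 0.31) -> [ 0.0211 -0.1731  0.0251]
post 75 0.1028 [0.6448 0.0668 0.1005]
post 71 0.0882 [0.4692 0.2022 0.0858]
post 42 0.0884 [0.4442 0.0809 0.0858]
```

>>> apply_moves(plan=[[0.06,-0.01,-0.02,0,0],[0.06,-0.022,-0.042,0.01,0],[0.06,-0.0305,-0.0595,0.02,0],[0.06,-0.0305,-0.0595,0.045,0],[0.06,-0.0305,-0.0595,0.075,0],[0.06,-0.0305,-0.0595,0.105,0],[0.06,-0.0305,-0.0595,0.117,0],[0.06,-0.0305,-0.0595,0.117,0],[0.01,-0.0305,-0.0595,0.117,0],[0.01,-0.0305,-0.0595,0.117,0],[0.01,-0.0305,-0.0595,0.117,0],[0.01,-0.0305,-0.0595,0.117,0]])

```text
t: 8.05
tool_pos: [0.4486, 0.08, 0.2207]
tool_rot: [3.12, 0.368, 0.006]
contact_force: [0.0, 1.1, 3.7]
opening: 0.0232
grip_force: 48.9
```

```bash
python3 - <<'E'
from h import *
to((.4476,.08,.35),(*M['red'],.35))
E
```

```text
t 8.05 tcp [0.4486 0.08   0.2207] rot [3.12  0.368 0.006] open 0.0232 grip 48.9 F [0.  1.1 3.7]
(0.4476, 0.08, 0.35) -> [-0.0005 -0.0002 -0.1293]
(0.6352, 0.1609, 0.35) -> [ 0.2008 -0.0352 -0.1285]
```

>>> apply_moves(plan=[[0.01,0,0,-0.01,0],[0.01,0,0,-0.03,0],[0.01,0,0,-0.06,0],[0.01,0,0,-0.09,0],[0.01,0.01,-0.002,-0.115,0],[0.01,0.035,-0.006,-0.13,0],[0.01,0.065,-0.011,-0.13,0],[0.01,0.1,-0.017,-0.13,0],[0.01,0.135,-0.024,-0.13,0],[0.01,0.165,-0.029,-0.13,0],[0.01,0.19,-0.033,-0.13,0],[0.01,0.2013,-0.0351,-0.13,0]])

```text
t: 9.05
tool_pos: [0.6373, 0.1619, 0.3495]
tool_rot: [-3.12, -0.369, -0.002]
contact_force: [-0.7, -0.8, -0.3]
opening: 0.0231
grip_force: 49.0
```

>>> apply_moves(plan=[[0.01,0,0,0,0],[0.01,0,0,0.01,0],[0.01,0,0,0.035,0],[0.01,0,0,0.065,0],[0.01,0,0,0.085,0],[0.01,0,0,0.097,0],[0.01,0,0,0.103,0],[0.01,0,0,0.109,0],[0.01,0,0,0.112,0],[0.01,0,0,0.1135,0],[0.01,0,0,0.1135,0],[0.01,0,0,0.1135,0]])

```text
t: 10.05
tool_pos: [0.6356, 0.161, 0.2364]
tool_rot: [-3.12, -0.368, -0.003]
contact_force: [0.1, -0.2, -1.1]
opening: 0.0227
grip_force: 49.0
```

```bash
python3 - <<'E'
from h import *
to((*M['red'],.2357))
E
```

```text
t 10.05 tcp [0.6356 0.161  0.2364] rot [-3.12e+00 -3.68e-01 -3.00e-03] open 0.0227 grip 49.0 F [ 0.1 -0.2 -1.1]
(0.6352, 0.1609, 0.2357) -> [-0.0004 -0.      0.0007]
```

>>> apply_moves(plan=[[0.01,0,0,0.001,0],[0.01,0,0,0.001,0],[0.03,0,0,0.001,0],[0.045,0,0,0.001,0],[0.06,0,0,0.001,0],[0.06,0,0,0.001,0],[0.06,0,0,-0.02,0],[0.06,0,0,-0.05,0],[0.06,0,0,-0.08,0],[0.06,-0.02,0.015,-0.1,0],[0.06,-0.05,0.038,-0.1,0],[0.06,-0.08,0.061,-0.1,0]])

```text
t: 11.05
tool_pos: [0.5716, 0.0827, 0.3378]
tool_rot: [3.119, 0.371, 0.007]
contact_force: [-0.2, -0.8, -0.0]
opening: 0.0599
grip_force: 0.0
```

>>> apply_moves(plan=[[0.06,-0.03,0.023,0,0],[0.06,-0.06,0.046,0,0],[0.06,-0.09,0.069,0,0],[0.06,-0.115,0.088,0,0],[0.06,-0.13,0.1,0.01,0],[0.06,-0.135,0.1033,0.02,0],[0.06,-0.135,0.1033,0.02,0]])

```text
t: 11.63
tool_pos: [0.4629, -0.0495, 0.3128]
tool_rot: [-3.119, -0.364, 0.005]
contact_force: [-0.7, 0.0, 0.3]
opening: 0.0603
grip_force: 0.0
```

```bash
python3 - <<'E'
from h import *
to((.4643,-.0489,.2185))
bl(eyes.get_image("top"))
E
```

```text
t 11.63 tcp [ 0.4629 -0.0495  0.3128] rot [-3.119 -0.364  0.005] open 0.0603 grip 0.0 F [-0.7  0.   0.3]
(0.4643, -0.0489, 0.2185) -> [ 0.0018 -0.0001  0.0943]
post 75 0.1028 [0.6445 0.0669 0.1004]
post 69 0.1037 [0.6337 0.1614 0.101 ]
post 72 0.0883 [0.4689 0.202  0.0857]
```

>>> apply_moves(plan=[[0.06,0,0,0.01,0],[0.06,0,0,0.035,0],[0.06,0,0,0.065,0],[0.06,0,0,0.085,0],[0.06,0,0,0.0965,0],[0.06,0,0,0.0965,0],[0.06,0,0,0.0965,0],[0.01,0,0,0.0965,0],[0.01,0,0,0.0965,0],[0.01,0,0,0.0965,0],[0.01,0,0,0.0965,0],[0.01,0,0,0.0965,0]])

```text
t: 12.68
tool_pos: [0.4651, -0.0491, 0.2203]
tool_rot: [3.119, 0.368, 0.005]
contact_force: [0.5, -0.2, 4.2]
opening: 0.0229
grip_force: 48.7
```

```bash
python3 - <<'E'
from h import *
to((.4643,-.0489,.35),(*M['b'],.35))
E
```

```text
t 12.68 tcp [ 0.4651 -0.0491  0.2203] rot [3.119 0.368 0.005] open 0.0229 grip 48.7 F [ 0.5 -0.2  4.2]
(0.4643, -0.0489, 0.35) -> [-0.0004 -0.0002 -0.1297]
(0.6582, -0.028, 0.35) -> [ 0.1931  0.0245 -0.1292]
```

>>> apply_moves(plan=[[0.01,0,0,-0.01,0],[0.01,0,0,-0.03,0],[0.01,0,0,-0.06,0],[0.01,0,0,-0.09,0],[0.01,0.01,0.001,-0.115,0],[0.01,0.035,0.004,-0.13,0],[0.01,0.065,0.008,-0.13,0],[0.01,0.1,0.013,-0.13,0],[0.01,0.135,0.017,-0.13,0],[0.01,0.165,0.021,-0.13,0],[0.01,0.185,0.0238,-0.13,0],[0.01,0.1935,0.0248,-0.13,0]])

```text
t: 13.68
tool_pos: [0.66, -0.0278, 0.3483]
tool_rot: [-3.12, -0.369, 0.001]
contact_force: [-0.2, 0.1, -1.5]
opening: 0.0227
grip_force: 49.1
```

>>> apply_moves(plan=[[0.01,0,0,0,0],[0.01,0,0,0.01,0],[0.01,0,0,0.035,0],[0.01,0,0,0.065,0],[0.01,0,0,0.085,0],[0.01,0,0,0.097,0],[0.01,0,0,0.103,0],[0.01,0,0,0.109,0],[0.01,0,0,0.113,0],[0.01,0,0,0.1145,0],[0.01,0,0,0.1145,0],[0.01,0,0,0.1145,0]])

```text
t: 14.68
tool_pos: [0.6588, -0.0281, 0.2354]
tool_rot: [3.119, 0.368, 0.003]
contact_force: [0.6, 0.4, -1.7]
opening: 0.023
grip_force: 49.1
```

```bash
python3 - <<'E'
from h import *
to((*M['b'],.2353))
E
```

```text
t 14.68 tcp [ 0.6588 -0.0281  0.2354] rot [3.119e+00 3.680e-01 3.000e-03] open 0.023 grip 49.1 F [ 0.6  0.4 -1.7]
(0.6582, -0.028, 0.2353) -> [-0.0005 -0.0002  0.0001]
```

>>> apply_moves(plan=[[0.01,0,0,0.001,0],[0.01,0,0,0.001,0],[0.03,0,0,0.001,0],[0.045,0,0,0.001,0],[0.06,0,0,0.001,0],[0.06,0,0,0.001,0],[0.06,0,0,-0.02,0],[0.06,0,0,-0.05,0],[0.06,0,0,-0.08,0],[0.06,-0.01,-0.02,-0.1,0],[0.06,-0.025,-0.05,-0.1,0],[0.06,-0.04,-0.08,-0.1,0]])

```text
t: 15.68
tool_pos: [0.601, 0.0406, 0.3369]
tool_rot: [3.12, 0.365, 0.008]
contact_force: [0.7, 1.4, -0.4]
opening: 0.06
grip_force: 0.0
```

>>> apply_moves(plan=[[0.06,-0.014,-0.03,0,0],[0.06,-0.028,-0.06,0,0],[0.06,-0.042,-0.09,0,0],[0.06,-0.056,-0.12,0,0],[0.06,-0.07,-0.15,0,0],[0.06,-0.084,-0.175,0.01,0],[0.06,-0.0905,-0.1879,0.02,0],[0.06,-0.0905,-0.1879,0.02,0]])

```text
t: 16.35
tool_pos: [0.4665, 0.2038, 0.3118]
tool_rot: [-3.119, -0.373, 0.007]
contact_force: [-0.3, -0.3, -0.4]
opening: 0.0598
grip_force: 0.0
```

```bash
python3 - <<'E'
from h import *
to((.469,.2022,.2185))
bl(eyes.get_image("top"))
E
```

```text
t 16.35 tcp [0.4665 0.2038 0.3118] rot [-3.119 -0.373  0.007] open 0.0598 grip 0.0 F [-0.3 -0.3 -0.4]
(0.469, 0.2022, 0.2185) -> [0.0024 0.0022 0.0933]
post 70 0.1023 [ 0.6567 -0.0281  0.1005]
post 75 0.1023 [0.6448 0.0667 0.1001]
post 67 0.1031 [0.6336 0.1609 0.1007]
```

>>> apply_moves(plan=[[0.06,0,0,0.01,0],[0.06,0,0,0.035,0],[0.06,0,0,0.065,0],[0.06,0,0,0.085,0],[0.06,0,0,0.0955,0],[0.06,0,0,0.0955,0],[0.06,0,0,0.0955,0],[0.01,0,0,0.0955,0],[0.01,0,0,0.0955,0],[0.01,0,0,0.0955,0],[0.01,0,0,0.0955,0],[0.01,0,0,0.0955,0]])

```text
t: 17.4
tool_pos: [0.4699, 0.2024, 0.2205]
tool_rot: [-3.12, -0.368, -0.005]
contact_force: [1.4, -0.8, 6.5]
opening: 0.0228
grip_force: 49.1
```

```bash
python3 - <<'E'
from h import *
to((.469,.2022,.35),(*M['end'],.35))
E
```

```text
t 17.4 tcp [0.4699 0.2024 0.2205] rot [-3.12  -0.368 -0.005] open 0.0228 grip 49.1 F [ 1.4 -0.8  6.5]
(0.469, 0.2022, 0.35) -> [-0.0005 -0.     -0.1295]
(0.6697, -0.1224, 0.35) -> [ 0.1191  0.3624 -0.129 ]
```

>>> apply_moves(plan=[[0.01,0,0,-0.01,0],[0.01,0,0,-0.03,0],[0.01,0,0,-0.06,0],[0.01,0,0,-0.09,0],[0.01,0.002,0.006,-0.115,0],[0.01,0.007,0.02,-0.13,0],[0.01,0.015,0.045,-0.135,0],[0.01,0.025,0.075,-0.135,0],[0.01,0.035,0.105,-0.135,0],[0.01,0.045,0.135,-0.135,0],[0.01,0.055,0.165,-0.135,0],[0.01,0.065,0.195,-0.135,0]])

```text
t: 18.4
tool_pos: [0.5777, 0.0265, 0.3534]
tool_rot: [-3.119, -0.368, 0.002]
contact_force: [-0.2, -0.7, -1.7]
opening: 0.023
grip_force: 49.2
```

>>> apply_moves(plan=[[0.01,0.01,0.03,0,0],[0.01,0.02,0.06,0,0],[0.01,0.03,0.09,0,0],[0.01,0.04,0.12,0,0],[0.01,0.048,0.145,0,0],[0.01,0.053,0.16,0,0],[0.01,0.0547,0.1674,0,0],[0.01,0.0547,0.1674,0,0],[0.01,0.0547,0.1674,0,0],[0.01,0.0547,0.1674,0.02,0],[0.01,0.0547,0.1674,0.04,0]])

```text
t: 19.32
tool_pos: [0.6699, -0.1211, 0.3156]
tool_rot: [3.119, 0.37, 0.006]
contact_force: [0.8, -0.1, -2.1]
opening: 0.0229
grip_force: 49.3
```

>>> apply_moves(plan=[[0.01,0,0,0.025,0],[0.01,0,0,0.045,0],[0.01,0,0,0.06,0],[0.01,0,0,0.068,0],[0.01,0,0,0.075,0],[0.01,0,0,0.078,0],[0.01,0,0,0.0795,0],[0.01,0,0,0.0795,0],[0.01,0,0,0.0795,0]])

```text
t: 20.07
tool_pos: [0.6703, -0.1226, 0.2356]
tool_rot: [3.119, 0.368, 0.004]
contact_force: [-0.2, 0.3, -1.5]
opening: 0.023
grip_force: 49.3
```

```bash
python3 - <<'E'
from h import *
to((*M['end'],.2353))
E
```

```text
t 20.07 tcp [ 0.6703 -0.1226  0.2356] rot [3.119 0.368 0.004] open 0.023 grip 49.3 F [-0.2  0.3 -1.5]
(0.6697, -0.1224, 0.2353) -> [-0.0006 -0.0003  0.0003]
```

>>> apply_moves(plan=[[0.01,0,0,0.001,0],[0.01,0,0,0.001,0],[0.03,0,0,0.001,0],[0.045,0,0,0.001,0],[0.06,0,0,0.001,0],[0.06,0,0,0.001,0],[0.06,0,0,-0.02,0],[0.06,0,0,-0.05,0],[0.06,0,0,-0.08,0],[0.06,-0.02,0,-0.11,0],[0.06,-0.05,0,-0.12,0],[0.06,-0.08,0,-0.12,0]])

```text
t: 21.07
tool_pos: [0.5925, -0.1414, 0.3593]
tool_rot: [3.116, 0.369, 0.012]
contact_force: [0.2, -0.2, -0.3]
opening: 0.0602
grip_force: 0.0
```

>>> apply_moves(plan=[[0.06,-0.03,0.01,0,0],[0.06,-0.06,0.02,0,0],[0.06,-0.09,0.03,0,0],[0.06,-0.12,0.04,0,0],[0.06,-0.15,0.05,0,0],[0.06,-0.17,0.06,0,0],[0.06,-0.18,0.06,0,0],[0.06,-0.18,0.06,0,0]])

```text
t: 21.73
tool_pos: [0.4296, -0.2418, 0.3542]
tool_rot: [3.12, 0.364, -0.0]
contact_force: [0.3, 0.4, 0.0]
opening: 0.0599
grip_force: 0.0
```

```bash
python3 - <<'E'
from h import *
to()
p=eyes.get_image("top");bl(p);cv2.imwrite("pics/top9.png",cv2.resize(p["img"][130:220,180:380],None,fx=4,fy=4,interpolation=cv2.INTER_CUBIC))
# drum rims vs. visible discs: side view too
p=eyes.get_image("side");bl(p);cv2.imwrite("pics/side9.png",cv2.resize(p["img"][150:300,150:350],None,fx=4,fy=4,interpolation=cv2.INTER_CUBIC))
for t in("shaker_center","timer_center"): print(t,[np.round(d["point"]) for d in eyes.tip_of(t,p)[:1]])
E
```

```text
t 21.73 tcp [ 0.4296 -0.2418  0.3542] rot [ 3.12   0.364 -0.   ] open 0.0599 grip 0.0 F [0.3 0.4 0. ]
post 72 0.1025 [ 0.6685 -0.1221  0.1004]
post 70 0.1023 [ 0.6569 -0.0281  0.1003]
post 74 0.1027 [0.6445 0.0667 0.1005]
post 69 0.1027 [0.6334 0.1612 0.1007]
post 74 0.102 [ 0.6663 -0.1162  0.1009]
post 73 0.1026 [ 0.6555 -0.0236  0.1009]
post 91 0.102 [0.6428 0.0711 0.1005]
post 114 0.1021 [0.6325 0.1654 0.1007]
shaker_center [array([168., 324.])]
timer_center [array([355., 177.])]
```

View pics/top9.png

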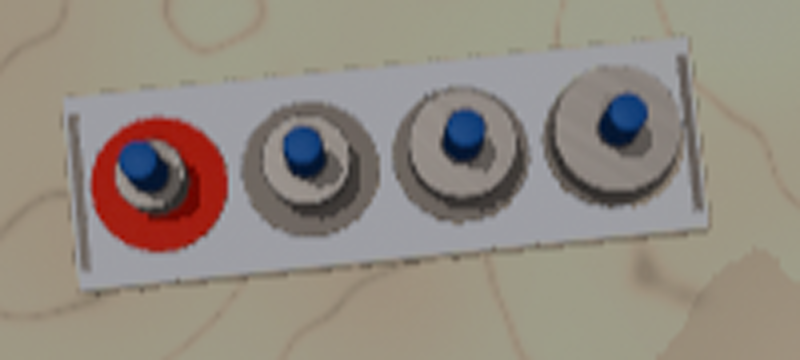

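View pics/side9.png

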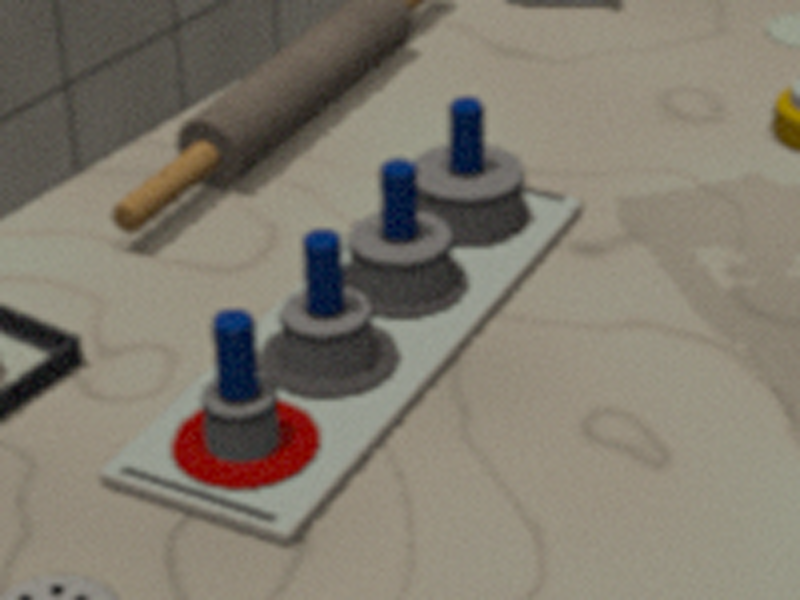

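Sizes grow from red to the far end and all four stand upright. A quick numeric check of centring on the red disc.

```bash
python3 - <<'E'
from h import *
for n in("top","side"):
    p=eyes.get_image(n);b=p["img"].astype(int)
    m=((b[...,2]-b[...,1]>60)&(b[...,2]-b[...,0]>60)).astype(np.uint8)
    if n=="top": m[:130]=0;m[220:]=0;m[:,:180]=0;m[:,380:]=0
    else: m[:,:180]=0;m[:230]=0;m[:,260:]=0;m[290:]=0
    c=max(cv2.findContours(m,0,1)[0],key=cv2.contourArea);e=cv2.fitEllipse(cv2.convexHull(c))
    print(n,np.round(e[0],1),np.round(e[1],1),onplane(p,e[0],.015).round(4))
    C=lambda P:(lambda q:(p["K"]@q[:3]/q[2])[:2])(np.linalg.inv(p["pose"])@np.r_[P,1])
    # top face of each drum, expected pixel if centred
    for t,k in(("cutter_42_center","red"),("cutter_54_center","a"),("cutter_66_center","b"),("cutter_78_center","end")):
        for d in eyes.tip_of(t,p)[:1]: print(t,onplane(p,d["point"],.0575).round(4),M[k])
E
```

```text
top [219.4 175.7] [33.2 33.8] [0.6334 0.1599 0.015 ]
cutter_42_center [0.6414 0.1672 0.0575] (0.6352, 0.1609)
cutter_54_center [0.6464 0.0705 0.0575] (0.6467, 0.0664)
cutter_66_center [ 0.648  -0.0181  0.0575] (0.6582, -0.028)
cutter_78_center [0.6445 0.0682 0.0575] (0.6697, -0.1224)
side [210.9 260.4] [21.5 36.4] [0.634  0.1608 0.015 ]
cutter_42_center [0.6407 0.154  0.0575] (0.6352, 0.1609)
cutter_54_center [0.6382 0.0714 0.0575] (0.6467, 0.0664)
cutter_66_center [ 0.6613 -0.036   0.0575] (0.6582, -0.028)
cutter_78_center [ 0.6702 -0.1278  0.0575] (0.6697, -0.1224)
```

```bash
python3 -c "
from h import *
print(ctrl.finish_job())"
```

```text
the job is handed in; nothing more can be done
None
```

All four cutters stand upright on the board in size order, 42 on red, then 54, 66 and 78 on the far grey mark, each about 1–2 mm from its mark centre by camera estimate; the shaker and timer were left in place, and the job was handed in at about 22 s.

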